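# Load the bottle caddy and carry it level

### The job

On the restorer's bench a wooden bottle caddy has one free hole in its row of wide holes and one in its row of narrow holes. Put the loose thick bottle upright all the way down into the free wide hole and the loose thin bottle into the free narrow hole, then take the caddy by its bar handle, lift it off the bench and finish while still holding it, steady and level in the air about 10 cm clear of the bench, all four bottles in their holes. Keep the caddy level throughout, tip no bottle over and leave the other things on the bench alone.

Things in the scene. Friction and masses are not known exactly. Their poses are not given: they have to be found in the camera images.
- caddy_grip (a point): centre of the caddy's bar handle, 123 mm above the caddy's underside, over its middle and (all four holes filled) its balance point. Axes: y along the bar and both rows of holes, z up, +x towards the wide row. Bar: pale wood, 18 x 18 mm, top 132 mm above the underside, 176 mm free length between two dark end boards (60 mm wide in x, 12 mm thick, 132 mm tall)
- wide_free (a point): centre of the mouth of the free wide hole: 44 mm across, in the caddy's upper deck, 36 mm above the caddy's underside; a bottle goes 28 mm down below this point on to the lower deck. Axes as the caddy's
- narrow_free (a point): centre of the mouth of the free narrow hole: 32 mm across, diagonally opposite the free wide hole, at the same height; a bottle goes 28 mm down below this point. Axes as the caddy's
- big_loose_mid (a point): the loose thick bottle on the bench: amber, red and white label, about 85 g, 40 mm across, 112 mm tall, upright; its top 26 mm is a white screw cap 30 mm across. This point: its axis, half-way up (56 mm above its underside); z up
- small_loose_mid (a point): the loose thin bottle on the bench: same look, about 60 g, 28 mm across, 96 mm tall, upright; its top 26 mm is a white screw cap 21.6 mm across. This point: its axis, half-way up (48 mm above its underside); z up
- big_stored_mid (a point): thick bottle already in the wide row, beside the free wide hole; like the loose one: 40 mm across, 112 mm tall, upright; its top 26 mm is a white screw cap 30 mm across. This point: its axis, half-way up (56 mm above its underside); z up
- small_stored_mid (a point): thin bottle already in the narrow row, beside the free narrow hole; like the loose one: 28 mm across, 96 mm tall, upright; its top 26 mm is a white screw cap 21.6 mm across. This point: its axis, half-way up (48 mm above its underside); z up
- caddy: the loose plywood caddy, 200 x 200 mm, about 0.4 kg, under 0.9 kg loaded, facing any way; origin at the centre of its underside, axes as at its handle. Bottles stand on its lower deck, top 8 mm up; the upper deck with the holes is 26 to 36 mm up. Hole centres: wide row x = +68 mm, narrow row x = -68 mm, each at y = +45 and -45 mm
- tin: bystander: terracotta-coloured tin, 84 mm across, 70 mm tall; origin at the centre of its underside
- stock_a: bystander: clear stock bottle with red label, 64 mm across, 165 mm tall; origin at the centre of its underside
- stock_b: bystander: green stock bottle, 64 mm across, 145 mm tall; origin at the centre of its underside
- jar: bystander: glass jar, 60 mm across, 65 mm tall; origin at the centre of its underside
- spatula: bystander: spatula lying on the bench, 190 mm long; origin on its underside
- brush: bystander: brush lying on the bench, 200 mm long; origin on its underside
- big_loose: the same bottle as a whole; origin at the centre of its underside, z up
- small_loose: the same bottle as a whole; origin at the centre of its underside, z up
- big_stored: the same bottle as a whole; origin at the centre of its underside, z up
- small_stored: the same bottle as a whole; origin at the centre of its underside, z up
Mind the look-alikes: they are no part of the job. Leave any green look-alike of the big_loose alone. Leave any blue look-alike of the small_stored alone.

How it is judged:
By the outcome, as a careful person would: the job done as asked, in the order asked, and still so for the second after the job is handed in, while the arm keeps its last pose, push and grip.
It also fails if it takes over 72 s, if anything falls off the work surface, if the arm or the gripper's body presses on something with over 40 N, if the wrist force passes 120 N, or if a joint passes its speed limit or range.

### The arm

A 6-joint arm with a two-finger parallel gripper is mounted at the origin on the work surface. World frame = base frame: x ahead of the robot, y to its left, z up, the work surface at z = 0. Lengths are in m, angles in degrees, forces in N, time in s.
With the tool pointing down it reaches from about 0.25 to 0.725 m from the base axis. Payload 9.7 kg.
Tool frame: the origin (TCP) lies at the very end of the fingers, on their centre line; the grasp point (between the pads) lies 19 mm behind it (bot.pinch_z is the distance from the TCP to the grasp point, in m); x points along the fingers, z is the direction in which the jaws open and shut, and the axes are right-handed (so a half turn about x gives the same grasp; the last joint's range is limited). The gripper opens to 85 mm and grips with 20 to 120 N. Pads are 22 mm wide; open, the fingers measure 114 mm over their backs; the gripper's body (76 mm by 85 mm) begins 54 mm behind the grasp point. The pads swing forward as they close: fully open they stand 13 mm farther back than shut.
Start: joints at [-74.828, 4.979, 10.078, 95.1, 0, 90], TCP at [0.144, -0.531, 0.209] pointing down, gripper open.
Joint ranges: [-179.16, 179.16], [-48.56, 103.87], [-65.8, 70.77], [-126.05, 130.52], [-82.76, 87.17], [-180, 180]. Speed limits (degrees/s): [127.2, 127.2, 147.25, 180, 180, 180].

### API

Orientations are given as [roll, pitch, yaw] about the fixed x, y, z axes, in that order (R = Rz(yaw) Ry(pitch) Rx(roll)).
In Python, from workcell import bot gives the robot as it stands.
- The arm moves only by the tool play_rows, never from a script. Its argument "rows" is a list of rows, each a list of 3 entries, a list of its own where there are three numbers: the shift along the tool's x, y, z in cm, then the turn about the tool's x in degrees, then the finger opening in cm, from 0 to 8.54. A call has 1 to 12 rows; each row is the pose to reach, as a shift and turn from the pose commanded when the call began, along the tool's axes at that moment; what a row does not reach only later rows make up. A row lasts 1/12 s, in which the tool goes at most 41.7 mm and 7.16 degrees, less where a joint would pass 70% of its speed; a pose out of reach is approached as far as the arm can. A call with a gripper value outside its range is refused whole. The fingers move at their own pace and stop on an object; "squeeze" is the grip in N (left out, the last holds). Time passes only in rows, so rows that repeat a pose let the fingers close. It gives the time, the measured TCP pose, the force and the opening at its end, in the units of the state.
- bot.get_obs(): the state, without advancing time (a new reading comes with each control period).
- bot.camera(name): name is "scene" or "top" or "wrist"; returns (picture, depth): 400x640x3 uint8, blue, green, red; 400x640 float32, m along the optical axis (not along the pixel's ray), 0 where there is no reading.
- bot.camera_model(name): a dict with "fx", "fy", "cx", "cy" (pixels), "origin" and "attitude" of the camera in the world; the wrist camera has in their place "mount" (4x4, takes a point from camera to tool coordinates, whose origin is the TCP and whose axes are the tool frame's). Camera axes: x right, y down, z forward; pixel columns grow to the right and rows downward; lengths in m; the calibration is good to about 2 mm. A picture is of the moment at which its call begins: read the wrist's pose just before it. camera_model takes no time and is no camera call.
- bot.job_done(): hands the job in, once; it reports no verdict.
The state is a dict: "time": time; "q": joint angles; "qd": joint speeds; "joint_efforts": joint torques, N m; "ee_pos": TCP position; "tcp_rot": TCP orientation; "wrist_force": force on the tool from outside, world axes, zero at the start; "torque": the same for the moment, N m; "opening": finger opening in m.
Only numpy, scipy, OpenCV 4.12 (cv2) and the standard library are available. Lean on these libraries where they do the work, as an engineer would, in place of code of your own. Each camera call takes 0.05 s, during which the arm holds its last target.

## Working session

There is one attempt and no reset: what is moved stays moved. The work goes in short steps, Python scripts to look and compute and a tool call to move; the robot and the scene stay as the last step left them, time stands still between calls to the robot, and variables do not carry over. Pictures are saved under pics/ and viewed, and the job is handed in when it is done.

Besides the shell and the picture viewer there is one more tool, called after ">>>" by a JSON object that holds its "method" and its "body". play_rows: Moves the arm, as the interface text tells. Its arguments: {"type":"object","properties":{"rows":{"type":"array"},"squeeze":{"type":"number"}},"required":["rows"]}

```bash
ls; mkdir -p pics
python3 - <<'E'
from workcell import bot
import cv2,numpy as np
print(bot.get_obs())
for n in ("scene","top"):
    p,d=bot.camera(n); cv2.imwrite(f"pics/{n}0.png",p); np.save(f"{n}0.npy",d)
    print(n,bot.camera_model(n), (d>0).mean())
print(bot.camera_model("wrist"),bot.pinch_z)
E
```

```text
pics
{'time': 0.0, 'q': array([-7.48280778e+01,  5.00925792e+00,  1.00326061e+01,  9.51018962e+01,
       -1.47591620e-05,  9.00009212e+01]), 'qd': array([ 0.11131999,  0.08054826, -0.00280327, -0.00973225, -0.07816138,
        0.01475027]), 'joint_efforts': array([-1.17470539e-03, -5.20390248e+01,  4.64798498e+01,  1.63979887e-02,
        2.33304951e-05,  2.90716102e-06]), 'ee_pos': array([ 0.14386763, -0.53054858,  0.20808424]), 'tcp_rot': array([-179.98831294,   89.92145198,  105.1826881 ]), 'wrist_force': array([ 0.19445651,  0.40295285, -0.37185251]), 'torque': array([0.01202118, 0.03205738, 0.00206351]), 'opening': 0.08560279453539199}
scene {'fx': 395.7563674199941, 'fy': 395.7563674199941, 'cx': 314.3519555795503, 'cy': 204.60399761284643, 'origin': array([0.90103752, 0.47274417, 0.94980813]), 'attitude': array([-1.46346707e+02, -5.56454310e-02,  1.50051627e+02])} 0.996109375
top {'fx': 402.3609316045499, 'fy': 402.3609316045499, 'cx': 319.0022526760283, 'cy': 196.96065184066143, 'origin': array([ 0.49902491, -0.03271714,  1.21761827]), 'attitude': array([-173.7783291 ,    1.61284599,  -90.85179935])} 0.99602734375
{'fx': 349.54165072552433, 'fy': 349.54165072552433, 'cx': 323.8398363233197, 'cy': 199.88228599428734, 'mount': array([[-3.50425205e-05, -3.11133405e-01,  9.50366247e-01,
        -1.65588831e-01],
       [-5.94402424e-04, -9.50366073e-01, -3.11133370e-01,
         8.04318969e-02],
       [ 9.99999823e-01, -5.75802898e-04, -1.51635227e-04,
         2.98146498e-04],
       [ 0.00000000e+00,  0.00000000e+00,  0.00000000e+00,
         1.00000000e+00]])} 0.0187
```

View pics/scene0.png

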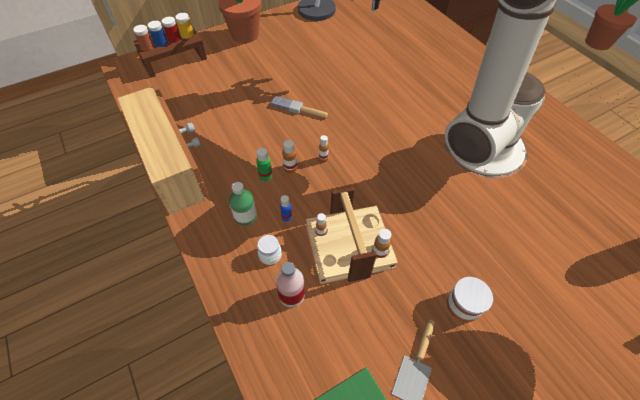

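View pics/top0.png

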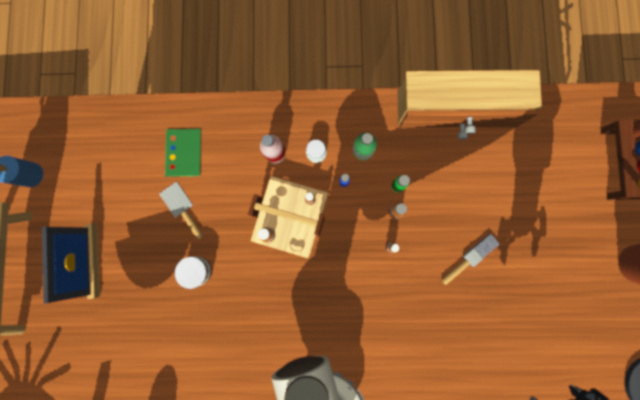

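Candidates: thick loose is the amber bottle at scene (289,155), top (400,209). The green look-alike is at scene (264,164). Thin loose is at scene (323,148), top (394,248). The blue look-alike is at scene (286,208). Stored bottles are at scene (383,243) and (321,224). I'll check these in a close crop.

```bash
cat > h.py <<'E'
import numpy as np,cv2
from scipy.spatial.transform import Rotation as R
from workcell import bot
def cloud(n,d):
    m=bot.camera_model(n); v,u=np.mgrid[:400,:640]
    P=np.stack([(u-m['cx'])/m['fx']*d,(v-m['cy'])/m['fy']*d,d],-1)
    return P@R.from_euler('xyz',m['attitude'],degrees=True).as_matrix().T+m['origin']
def ray(n,u,v,z):
    m=bot.camera_model(n); r=R.from_euler('xyz',m['attitude'],degrees=True).as_matrix()@np.array([(u-m['cx'])/m['fx'],(v-m['cy'])/m['fy'],1])
    o=np.array(m['origin']); return o+r*(z-o[2])/r[2]
E
python3 - <<'E'
from h import *
t=cv2.imread('pics/top0.png');s=cv2.imread('pics/scene0.png')
a=cv2.resize(s[110:310,220:420],(600,600),interpolation=cv2.INTER_CUBIC);cv2.imwrite('pics/s_c.png',a)
b=cv2.resize(t[120:280,230:430],(800,640)[0:1]+(600,) if 0 else (750,600),interpolation=cv2.INTER_CUBIC);cv2.imwrite('pics/t_c.png',b)
for n in ('top','scene'):
    d=np.load(n+'0.npy');P=cloud(n,d);im={'top':t,'scene':s}[n]
    print(n,'table z',np.median(P[...,2][(P[...,0]>.3)&(P[...,0]<.6)&(abs(P[...,1])<.3)]))
    hsv=cv2.cvtColor(im,cv2.COLOR_BGR2HSV)
    w=((hsv[...,1]<70)&(hsv[...,2]>120)&(P[...,2]>.06)&(P[...,2]<.2)&(P[...,0]>.2)&(P[...,0]<.8)&(abs(P[...,1])<.5)).astype(np.uint8)
    k,l,st,c=cv2.connectedComponentsWithStats(w)
    for i in range(1,k):
        if st[i,4]<8: continue
        q=P[l==i];print(c[i].round(1),st[i,4],np.median(q,0).round(4),np.percentile(q[:,2],95).round(4))
E
```

```text
top table z 0.0002204380218626678
[470.3 130.7] 33 [ 0.7957 -0.4258  0.1199] 0.1264
[269.6 146.7] 310 [0.7606 0.1304 0.1189] 0.1664
[366.9 138.7] 93 [ 0.7736 -0.1371  0.1438] 0.1472
[315.8 147.9] 247 [0.7696 0.0046 0.0641] 0.0672
[344.6 177.4] 48 [ 0.677  -0.0768  0.0951] 0.0993
[403.8 180.1] 95 [ 0.6628 -0.2389  0.1107] 0.1139
[309.3 196.2] 55 [0.6241 0.0245 0.1024] 0.106
[400.4 208.5] 86 [ 0.5847 -0.2258  0.1103] 0.1141
[263.6 233.4] 101 [0.5229 0.1504 0.1188] 0.1221
[394.5 247.4] 51 [ 0.4793 -0.2096  0.0951] 0.0988
[190.7 272. ] 760 [0.4172 0.3638 0.0736] 0.0773
scene table z 0.0011830886648507288
[191.7 125.8] 22 [ 0.7963 -0.4176  0.1231] 0.1268
[323.6 140.2] 69 [ 0.479  -0.2033  0.0928] 0.099
[288.4 146. ] 109 [ 0.585  -0.2207  0.1103] 0.1137
[261.5 154. ] 111 [ 0.6636 -0.2318  0.1109] 0.1145
[237.1 187.3] 110 [ 0.7752 -0.1336  0.1447] 0.1473
[284.4 200.5] 76 [ 0.6766 -0.0718  0.0943] 0.0986
[245.4 211.5] 44 [ 0.777  -0.1085  0.0652] 0.0713
[321.1 218.7] 83 [0.6246 0.0297 0.103 ] 0.1068
[384.4 235.7] 149 [0.523  0.1553 0.1199] 0.1225
[267.7 244. ] 322 [0.7675 0.0076 0.0652] 0.0682
[381.3 250.7] 17 [0.5312 0.1667 0.065 ] 0.0692
[290.  279.8] 628 [0.7739 0.145  0.1175] 0.1663
[473.1 294.8] 1105 [0.4164 0.3678 0.0745] 0.077
```

View pics/s_c.png

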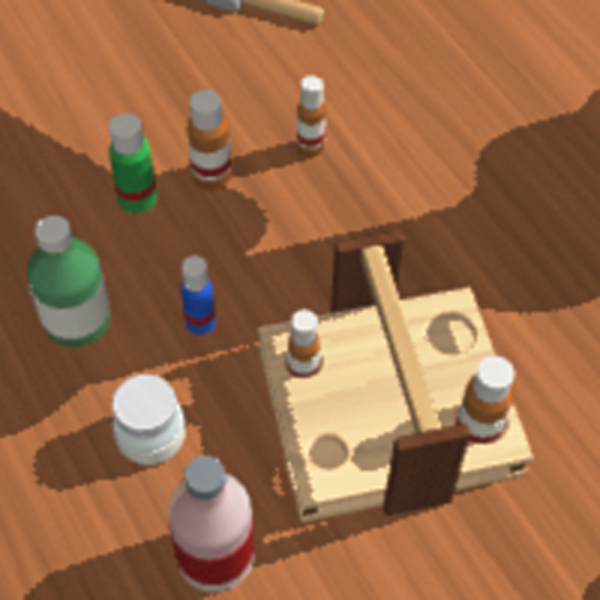

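View pics/t_c.png

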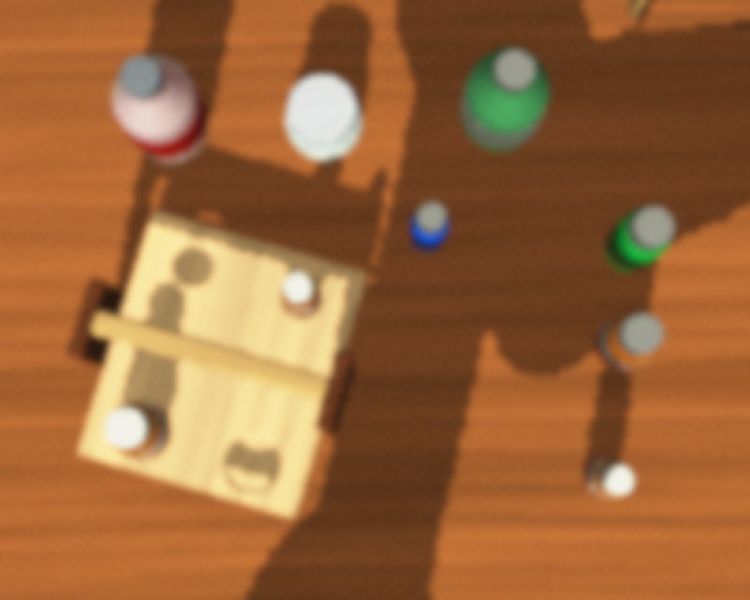

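The crops confirm it. The amber loose thick bottle stands next to the green one, and the amber loose thin one is apart at scene (323,148). The blue one is the decoy, and the two stored bottles are in the caddy. Next: caddy pose and tool axes.

```bash
cat >> h.py <<'E'
def tool():
    o=bot.get_obs(); return np.array(o['ee_pos']),R.from_euler('xyz',o['tcp_rot'],degrees=True).as_matrix(),o
def shift(target,jaw=None,z=None):
    "cm in tool axes to go to world xyz target; turn"
    p,M,o=tool(); s=M.T@(np.array(target)-p)*100
    out=f"shift {s.round(2)}"
    a=np.degrees(np.arctan2(M[1,2],M[0,2])); out+=f" jaw {a:.2f}"
    if jaw is not None: out+=f" turn options {[(round(float(-(((jaw+k)-a+180)%360-180)),2)) for k in (0,180)]}"
    return out
E
python3 - <<'E'
from h import *
p,M,o=tool();print(M.round(3))
for b,s in (((.523,.1504),(.6241,.0245)),((.523,.1553),(.6246,.0297))):
    b=np.array(b);s=np.array(s);v=b-s;th=np.arctan2(v[1],v[0])+np.arctan2(90,136);c=(b+s)/2
    r=np.array([[np.cos(th),-np.sin(th)],[np.sin(th),np.cos(th)]])
    print(np.degrees(th),c,'wide',c+r@[.068,.045],'narrow',c+r@[-.068,-.045])
# caddy dark boards & deck
d=np.load('top0.npy');P=cloud('top',d)
m=(P[...,2]>.122)&(P[...,2]<.142)&(np.hypot(P[...,0]-.5735,P[...,1]-.09)<.12)
q=P[m][:,:2].astype(np.float32);print('bar',len(q),cv2.minAreaRect(q))
m=(P[...,2]>.028)&(P[...,2]<.044)&(np.hypot(P[...,0]-.5735,P[...,1]-.09)<.16)
q=P[m][:,:2].astype(np.float32);print('deck',len(q),cv2.minAreaRect(q))
print(shift((.585,-.223,.3),72.3))
E
```

```text
[[-0.     0.965  0.262]
 [ 0.001  0.262 -0.965]
 [-1.     0.    -0.001]]
162.26028537248493 [0.57355 0.08745] wide [0.49507217 0.06530887] narrow [0.65202783 0.10959113]
162.46517586545974 [0.5738 0.0925] wide [0.49540184 0.07007838] narrow [0.65219816 0.11492162]
bar 633 ((0.5504286885261536, 0.09443452954292297), (0.20060327649116516, 0.10840586572885513), 72.7235107421875)
deck 3074 ((0.5724194049835205, 0.0813453197479248), (0.18857216835021973, 0.20013287663459778), 72.73259735107422)
shift [ -9.16  50.63 -18.15] jaw -74.83 turn options [-147.13, 32.87]
```

Run:
```python
from h import *
print(shift((.53,-.215,.28),72.3))
```

```text
shift [ -7.16  45.53 -20.36] jaw -74.83 turn options [-147.13, 32.87]
```

>>> {"method": "play_rows", "body": {"rows": [[[-0.6,3,-1.4],-7,8.5],[[-1.2,6,-2.8],-14,8.5],[[-1.8,9.5,-4.3],-21,8.5],[[-2.4,13,-5.8],-28,8.5],[[-3,16.5,-7.3],-35,8.5],[[-3.6,20,-8.9],-42,8.5],[[-4.2,23.5,-10.5],-49,8.5],[[-4.8,27,-12],-56,8.5],[[-5.4,30.5,-13.6],-63,8.5],[[-6,34,-15.2],-70,8.5],[[-6.6,37.5,-16.8],-77,8.5],[[-7.2,41,-18.3],-84,8.5]]}}

```text
time: 1.1
ee_pos: [0.4929, -0.2452, 0.2809]
tcp_rot: [145.5, 90.0, 155.1]
wrist_force: [1.2, -1.2, -0.5]
opening: 0.0847
```

Run:
```python
from h import *
print(bot.get_obs()['q'],bot.get_obs()['ee_pos'],shift((.53,-.215,.28),72.3))
```

```text
[-2.64489066e+01  7.46159623e+00  2.09555478e+01  1.03506532e+02
 -3.32289609e-04  5.40200896e+01] [ 0.49288863 -0.24519865  0.2809043 ] shift [0.09 2.36 4.16] jaw 9.53 turn options [-62.77, 117.23]
```

>>> {"method": "play_rows", "body": {"rows": [[[0,0.5,0.8],-7,8.5],[[0,1,1.6],-14,8.5],[[0,1.5,2.4],-21,8.5],[[0,2,3.2],-28,8.5],[[0.1,2.4,4.2],-35,8.5],[[0.1,2.4,4.2],-42,8.5],[[0.1,2.4,4.2],-49,8.5],[[0.1,2.4,4.2],-56,8.5],[[0.1,2.4,4.2],-62.8,8.5],[[0.1,2.4,4.2],-62.8,8.5],[[0.1,2.4,4.2],-62.8,8.5]]}}

```text
time: 2.02
ee_pos: [0.5293, -0.2165, 0.2795]
tcp_rot: [86.1, 90.0, 157.9]
wrist_force: [0.2, 0.4, 0.9]
opening: 0.0851
```

```bash
cat >> h.py <<'E'
def wcam():
    "wrist cloud + pose"
    p,M,o=tool(); im,d=bot.camera('wrist'); m=bot.camera_model('wrist'); T=m['mount']
    v,u=np.mgrid[:400,:640]
    P=np.stack([(u-m['cx'])/m['fx']*d,(v-m['cy'])/m['fy']*d,d],-1)
    Pt=P@T[:3,:3].T+T[:3,3]
    return im,d,Pt,Pt@M.T+p
def wray(u,v,z,p,M):
    m=bot.camera_model('wrist');T=m['mount']
    r=M@T[:3,:3]@np.array([(u-m['cx'])/m['fx'],(v-m['cy'])/m['fy'],1]); o=p+M@T[:3,3]
    return o+r*(z-o[2])/r[2]
E
python3 - <<'E'
from h import *
p,M,o=tool();im,d,Pt,P=wcam();print(p,o['tcp_rot'],o['q'].round(1))
cv2.imwrite('pics/w1.png',im);np.savez('w1.npz',d=d,P=P,p=p,M=M)
E
```

```text
[ 0.5293417  -0.21649323  0.27948142] [ 86.13160904  89.96639315 157.88884272] [-22.2  10.5  24.3 103.8  -0.   -4. ]
```

View pics/w1.png

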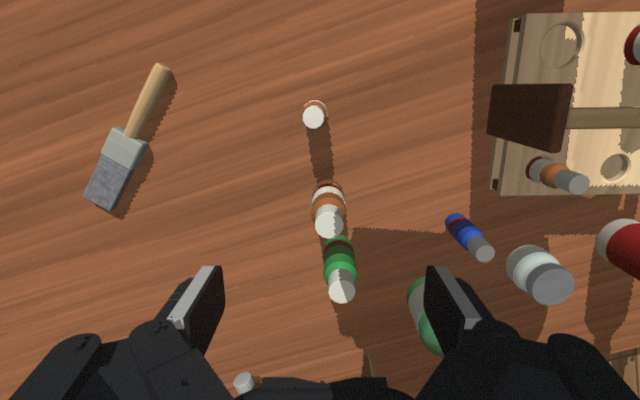

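Wrist view: thin loose cap at (314,117), thick loose cap at (328,222), green decoy cap at (341,289), caddy at upper right.

```bash
cat >> h.py <<'E'
def caps(im,P,p,M,seeds,ztops):
    hsv=cv2.cvtColor(im,cv2.COLOR_BGR2HSV); res=[]
    for (u,v),zt in zip(seeds,ztops):
        w=((hsv[...,1]<70)&(hsv[...,2]>90)&(P[...,2]>zt-.008)&(P[...,2]<zt+.012)).astype(np.uint8)
        k,l,st,c=cv2.connectedComponentsWithStats(w)
        i=min(range(1,k),key=lambda i:np.hypot(*(c[i]-[u,v]))+(1e3 if st[i,4]<30 else 0))
        cs,_=cv2.findContours((l==i).astype(np.uint8),cv2.RETR_EXTERNAL,cv2.CHAIN_APPROX_NONE)
        cc=max(cs,key=len)[:,0].astype(float)
        # ray each contour px on to top plane, circle centre
        q=np.array([wray(a,b,zt,p,M)[:2] for a,b in cc])
        (x,y),r=cv2.minEnclosingCircle(q.astype(np.float32))
        res.append((c[i].round(1),st[i,4],np.round([x,y,2*r],4),np.median(P[l==i],0).round(4)))
    return res
E
python3 - <<'E'
from h import *
z=np.load('w1.npz');im=cv2.imread('pics/w1.png')
for r in caps(im,z['P'],z['p'],z['M'],[(314,117),(328,222),(341,289)],[.096,.112,.112]):print(*r)
print(shift((.585,-.223,.14),72.3))
E
```

```text
[312.6 116.5] 380 [ 0.478  -0.2111  0.0212] [ 0.4779 -0.2111  0.0963]
[328.3 223.2] 660 [ 0.5828 -0.2292  0.0321] [ 0.5828 -0.2293  0.1123]
[341. 289.] 588 [ 0.6611 -0.2405  0.0341] [ 0.6606 -0.2402  0.1122]
shift [13.95 -5.49  1.13] jaw 71.73 turn options [-0.57, 179.43]
```

Run:
```python
from h import *
print(tool()[0],shift((.583,-.2288,.14),72.3))
```

```text
[ 0.52934754 -0.21650768  0.27952575] shift [13.95 -5.49  0.51] jaw 71.73 turn options [-0.57, 179.43]
```

>>> {"method": "play_rows", "body": {"rows": [[[2,-1.5,0.1],0,8.5],[[4.5,-3,0.3],0,8.5],[[7.5,-4.5,0.5],-0.6,8.5],[[10.5,-5.5,0.5],-0.6,8.5],[[13,-5.5,0.5],-0.6,8.5],[[13.9,-5.5,0.5],-0.6,8.5],[[13.9,-5.5,0.5],-0.6,8.5],[[13.9,-5.5,0.5],-0.6,8.5]]}}

```text
time: 2.73
ee_pos: [0.5831, -0.2288, 0.1418]
tcp_rot: [-94.5, 90.0, -22.0]
wrist_force: [-0.0, -0.3, 0.7]
opening: 0.0847
```

Run:
```python
from h import *
p,M,o=tool();im,d,Pt,P=wcam();print(p,shift((.583,-.2288,.079),72.3))
cv2.imwrite('pics/w2.png',im)
for r in caps(im,P,p,M,[(330,150)],[.112]):print(*r)
```

```text
[ 0.58310315 -0.22880946  0.14180044] shift [ 6.39  0.08 -0.  ] jaw 72.51 turn options [0.21, -179.79]
[323.1 224. ] 1882 [ 0.5832 -0.2292  0.0322] [ 0.5831 -0.2292  0.1123]
```

View pics/w2.png

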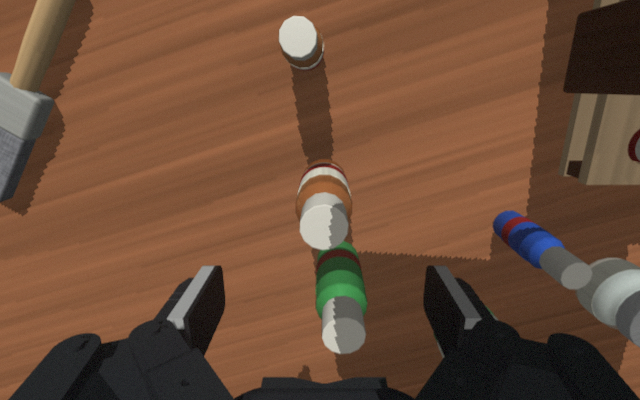

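Thick cap at (323,224), centred in x. The green decoy stays outside the finger paths. Descending and gripping the cap.

>>> {"method": "play_rows", "body": {"rows": [[[1.5,0,0],0,8.5],[[3.2,0,0],0,8.5],[[4.8,0,0],0,8.5],[[6,0,0],0,8.5],[[6.3,0,0],0,8.5],[[6.3,0,0],0,6],[[6.3,0,0],0,4],[[6.3,0,0],0,2.7],[[6.3,0,0],0,2.5],[[6.3,0,0],0,2.5],[[6.3,0,0],0,2.5],[[6.3,0,0],0,2.5]], "squeeze": 30}}

```text
time: 3.78
ee_pos: [0.5838, -0.229, 0.0789]
tcp_rot: [-94.4, 89.9, -21.9]
wrist_force: [-0.1, 0.1, 5.1]
opening: 0.0287
```

Run:
```python
from h import *
p,M,o=tool();im,d,Pt,P=wcam();print(p,o['opening'],o['wrist_force'])
cv2.imwrite('pics/w3.png',im)
```

```text
[ 0.58375697 -0.22899236  0.07890247] 0.028728448602328732 [-0.10841772  0.09940632  5.08185685]
```

View pics/w3.png

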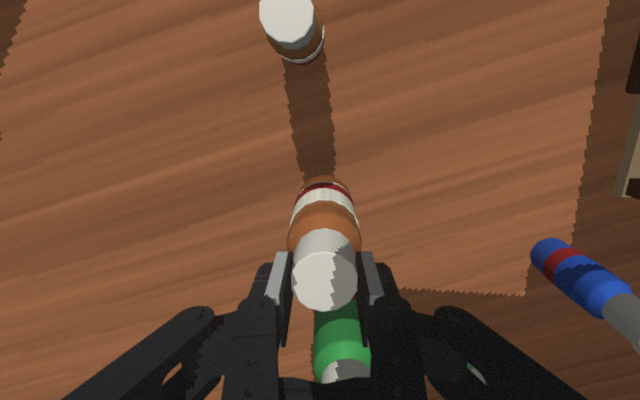

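Run:
```python
from h import *
print(shift((.493,.062,.26),72.3))
```

```text
shift [-18.15  17.34  25.04] jaw 72.57 turn options [0.27, -179.73]
```

>>> {"method": "play_rows", "body": {"rows": [[[-0.5,0,0],0,2.5],[[-1.5,0,0],0,2.5],[[-3.5,0,0],0,2.5],[[-6,0,0],0,2.5],[[-9,0,0],0,2.5],[[-12,0,0],0,2.5],[[-15,0,0],0,2.5],[[-17,0,0],0,2.5],[[-18,0,0],0,2.5],[[-18.1,0,0],0,2.5]]}}

```text
time: 4.67
ee_pos: [0.5838, -0.229, 0.2621]
tcp_rot: [-93.1, 89.8, -20.5]
wrist_force: [0.4, -0.3, -0.9]
opening: 0.028
```

Run:
```python
from h import *
p,M,o=tool();print(p,o['opening'],o['wrist_force'],shift((.493,.062,.26),72.3))
```

```text
[ 0.58377889 -0.22896023  0.26214738] 0.027977755299627687 [ 0.39641742 -0.33765758 -0.90436218] shift [ 0.14 17.38 25.04] jaw 72.57 turn options [0.27, -179.73]
```

>>> {"method": "play_rows", "body": {"rows": [[[0,0.7,1],0,2.5],[[0,2,2.9],0,2.5],[[0,3.8,5.5],0,2.5],[[0,5.8,8.4],0,2.5],[[0,7.8,11.2],0,2.5],[[0,9.8,14.1],0,2.5],[[0,11.8,17],0,2.5],[[0,13.8,19.9],0,2.5],[[0,15.5,22.3],0,2.5],[[0,16.7,24],0,2.5],[[0,17.3,24.8],0,2.5],[[0,17.4,25],0,2.5]]}}

```text
time: 5.67
ee_pos: [0.4914, 0.0631, 0.2585]
tcp_rot: [104.2, 90.0, 176.9]
wrist_force: [-0.6, 0.2, -1.1]
opening: 0.0281
```

>>> {"method": "play_rows", "body": {"rows": [[[0,0,0],0,2.5],[[0,0,0],0,2.5],[[0,0,0],0,2.5]]}}

```text
time: 5.92
ee_pos: [0.4924, 0.0609, 0.2585]
tcp_rot: [138.8, 90.0, -148.7]
wrist_force: [0.6, -0.4, -0.1]
opening: 0.0285
```

Run:
```python
from h import *
p,M,o=tool();im,d,Pt,P=wcam();print(p,o['opening'],o['wrist_force'],shift((.493,.062,.26),72.3))
cv2.imwrite('pics/w4.png',im);np.savez('w4.npz',d=d,P=P,Pt=Pt,p=p,M=M)
```

```text
[0.49244647 0.06086652 0.25848465] 0.028516288127894945 [ 0.6173096  -0.43899078 -0.14133344] shift [-0.15 -0.02  0.13] jaw 72.49 turn options [0.19, -179.81]
```

View pics/w4.png

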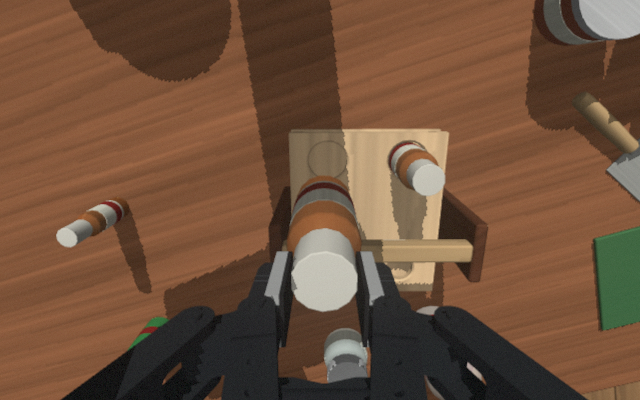

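Wide hole rim is at (328,160), half hidden behind the held bottle. The deck corners (290,130) and (447,130) are clear. I'll fit the deck edges and the hole rim.

```bash
cat >> h.py <<'E'
def caddyfit(P,p,M,c0,th0):
    "deck cloud -> edges in approximate caddy axes"
    th=np.radians(th0);r=np.array([[np.cos(th),-np.sin(th)],[np.sin(th),np.cos(th)]])
    m=(abs(P[...,2]-.036)<.005); q=(P[m][:,:2]-c0)@r
    return q[(abs(q)<.13).all(1)]
E
python3 - <<'E'
from h import *
z=np.load('w4.npz');im=cv2.imread('pics/w4.png');P=z['P'];p=z['p'];M=z['M']
q=caddyfit(P,p,M,np.array([.5715,.0845]),162.4)
print(len(q))
# +x edge per y-bin ; +/-y edge per x-bin
for name,a,b,sg in (('+x',0,1,1),('+y',1,0,1),('-y',1,0,-1)):
    X=[];Y=[]
    for lo in np.arange(-.09,.09,.006):
        s=q[(q[:,b]>lo)&(q[:,b]<lo+.006)]
        if len(s)<8: continue
        X.append(lo+.003);Y.append(sg*np.percentile(sg*s[:,a],99))
    print(name,len(X),np.c_[X,Y].round(4)[::2].tolist())
big=caps(im,P,p,M,[(428,180)],[.120]);print(big)
c=cv2.resize(im[110:270,270:470],(800,640)[:1]+(600,) if 0 else (750,600),interpolation=cv2.INTER_CUBIC);cv2.imwrite('pics/w4c.png',c)
print(p+M@[0,0,0], 'deck z',np.median(P[140:150,300:370,2]))
E
```

```text
10669
+x 30 [[-0.087, 0.098], [-0.075, 0.0987], [-0.063, 0.0989], [-0.051, 0.099], [-0.039, 0.0989], [-0.027, 0.098], [-0.015, 0.098], [-0.003, 0.098], [0.009, 0.0985], [0.021, 0.0989], [0.033, 0.0989], [0.045, 0.0988], [0.057, 0.0987], [0.069, 0.0987], [0.081, 0.0986]]
+y 26 [[-0.087, -0.0425], [-0.075, -0.0611], [-0.063, -0.0307], [-0.027, 0.0015], [-0.015, 0.0041], [-0.003, 0.007], [0.009, 0.085], [0.021, 0.0852], [0.033, 0.0846], [0.045, 0.0851], [0.057, 0.0848], [0.069, 0.0856], [0.081, 0.0842]]
-y 26 [[-0.087, -0.0902], [-0.075, -0.0904], [-0.063, -0.0901], [-0.027, -0.0904], [-0.015, -0.0905], [-0.003, -0.0903], [0.009, -0.0906], [0.021, -0.0903], [0.033, -0.0891], [0.045, -0.0394], [0.057, -0.0896], [0.069, -0.0892], [0.081, -0.0889]]
[(array([427.1, 178.4]), np.int32(892), array([0.5209, 0.1486, 0.0324]), array([0.5203, 0.1491, 0.1203]))]
[0.49244647 0.06086652 0.25848465] deck z 0.03582514931381313
```

View pics/w4c.png

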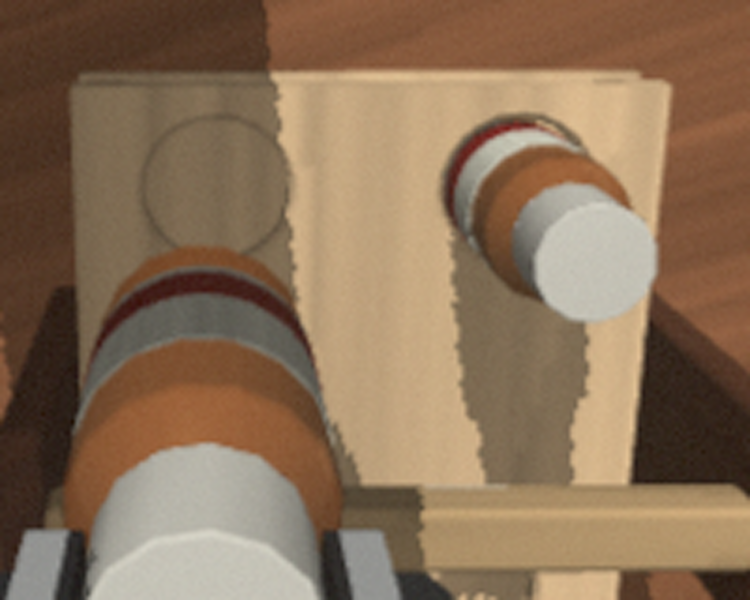

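Run:
```python
from h import *
z=np.load('w4.npz');im=cv2.imread('pics/w4.png');P=z['P'];Pt=z['Pt'];p=z['p'];M=z['M']
print('hole direct',wray(327.4,159.9,.036,p,M))
cx=np.array([270,110])
for a in ((142,187),(290,187),(215,115)): 
    u=np.array(a)/3.75+cx; print(wray(u[0],u[1],.036,p,M)[:2].round(4))
# held cap: white pixels
hsv=cv2.cvtColor(im,cv2.COLOR_BGR2HSV)
w=((hsv[...,1]<60)&(hsv[...,2]>80));w[:215]=0;w[312:]=0;w[:,:291]=0;w[:,358:]=0
q=Pt[w];print('cap x range',np.percentile(q[:,0],[1,50,99]).round(4))
top=w&(Pt[...,0]<np.percentile(q[:,0],2)+.003)
q=Pt[top];(y,zz),r=cv2.minEnclosingCircle(q[:,1:].astype(np.float32));print('held cap centre tool y,z',y,zz,2*r,top.sum())
# amber body pts: fit z centre & near edge per height
am=(hsv[...,1]>60)|True
box=np.zeros(im.shape[:2],bool);box[176:262,285:362]=True
q=Pt[box&(Pt[...,0]<.09)&(Pt[...,0]>-.03)]
for lo in np.arange(.0,.085,.01):
    s=q[(q[:,0]>lo)&(q[:,0]<lo+.01)]
    if len(s)>20:
        A=np.c_[2*s[:,1:],np.ones(len(s))];sol=np.linalg.lstsq(A,(s[:,1:]**2).sum(1),rcond=None)[0]
        print(round(lo,3),len(s),'ymax',s[:,1].max().round(4),'z',s[:,2].min().round(4),s[:,2].max().round(4),'circ',sol[:2].round(4),np.sqrt(sol[2]+sol[0]**2+sol[1]**2).round(4))
print('max x',q[:,0].max(), 'bottom near',np.median(Pt[176:179,318:335].reshape(-1,3),0))
print(M.round(4))
```

```text
hole direct [0.4940744  0.06448595 0.036     ]
[0.4874 0.0435]
[0.5008 0.0859]
[0.4734 0.0709]
cap x range [-0.035  -0.0332  0.2572]
held cap centre tool y,z 0.0314776673913002 0.00027011698693968356 0.09584426134824753 3274
0.0 557 ymax 0.0189 z -0.0195 0.0191 circ [-0.0008 -0.0003] 0.0192
0.01 388 ymax 0.0194 z -0.0198 0.0195 circ [-0.0011 -0.0003] 0.0197
0.02 370 ymax 0.0195 z -0.02 0.0197 circ [-0.0009 -0.0003] 0.02
0.03 276 ymax 0.0193 z -0.0198 0.0195 circ [-0.0011 -0.0003] 0.0202
0.04 270 ymax 0.0196 z -0.0204 0.0199 circ [-0.0011 -0.0004] 0.0203
0.05 192 ymax 0.0195 z -0.0203 0.0187 circ [-0.0011 -0.0005] 0.0204
0.06 135 ymax 0.0191 z -0.0189 0.0168 circ [-0.0009 -0.0005] 0.0196
0.07 107 ymax 0.0187 z -0.0193 0.0191 circ [-0.0011 -0.0005] 0.0198
max x 0.0772549166098477 bottom near [0.07155184 0.01844501 0.00151572]
[[-4.000e-04 -9.537e-01  3.007e-01]
 [-3.000e-04  3.007e-01  9.537e-01]
 [-1.000e+00  3.000e-04 -4.000e-04]]
```

Bottle axis sits at tool y −1.0 mm, z −0.4 mm, and it hangs vertical. Rim and deck agree on the hole at (0.4945, 0.0645).

Run:
```python
from h import *
print(tool()[0],shift((.4937,.0652,.13),72.3))
```

```text
[0.49242419 0.06084418 0.2585077 ] shift [12.85  0.    0.46] jaw 72.49 turn options [0.19, -179.81]
```

>>> {"method": "play_rows", "body": {"rows": [[[1,0,0.2],0,2.5],[[3,0,0.4],0,2.5],[[5.5,0,0.4],0,2.5],[[8,0,0.4],0,2.5],[[10.5,0,0.4],0,2.5],[[12,0,0.4],0,2.5],[[12.8,0,0.4],0,2.5],[[12.8,0,0.4],0,2.5],[[12.8,0,0.4],0,2.5],[[12.8,0,0.4],0,2.5]]}}

```text
time: 6.8
ee_pos: [0.4939, 0.0656, 0.1319]
tcp_rot: [-64.2, 89.9, 8.3]
wrist_force: [0.1, -0.8, -0.3]
opening: 0.0281
```

Run:
```python
from h import *
p,M,o=tool();im,d,Pt,P=wcam();print(p,o['opening'],o['wrist_force'],shift((.4937,.0652,.13),72.3))
cv2.imwrite('pics/w5.png',im);np.savez('w5.npz',d=d,P=P,Pt=Pt,p=p,M=M)
cv2.imwrite('pics/w5c.png',cv2.resize(im[60:260,230:480],(750,600),interpolation=cv2.INTER_CUBIC))
```

```text
[0.49389064 0.06561766 0.13191242] 0.0281393255870713 [ 0.13584898 -0.78976832 -0.34815273] shift [ 0.2   0.01 -0.05] jaw 72.56 turn options [0.26, -179.74]
```

View pics/w5c.png

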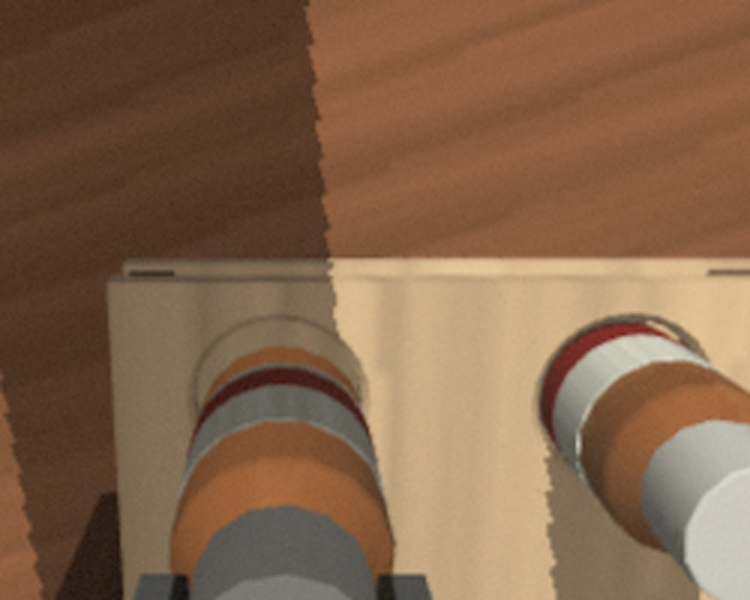

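Run:
```python
from h import *
z=np.load('w5.npz');P=z['P'];Pt=z['Pt'];p=z['p'];M=z['M']
pts=[(194,385),(200,360),(222,335),(280,317),(330,332),(357,360),(367,385)]
q=np.array([wray(230+a/3,60+b/3,.036,p,M)[:2] for a,b in pts])
A=np.c_[2*q,np.ones(len(q))];s=np.linalg.lstsq(A,(q**2).sum(1),rcond=None)[0];print('free',s[:2],np.sqrt(s[2]+s[0]**2+s[1]**2))
from scipy.optimize import least_squares
f=least_squares(lambda c:np.hypot(*(q-c).T)-.022,s[:2]);c=f.x;print('r22',c,f.fun.round(4))
box=np.zeros((400,640),bool);box[170:235,280:365]=True
m=box&(Pt[...,0]<.074)&(Pt[...,0]>.01);t=Pt[m]
A=np.c_[2*t[:,1:],np.ones(len(t))];s=np.linalg.lstsq(A,(t[:,1:]**2).sum(1),rcond=None)[0];print('bottle tool yz',s[:2])
ax=p+M@[.05,s[0],s[1]];print('axis world',ax,'err tool',(M.T@(np.r_[c,.036]-ax)*1000).round(2))
```

```text
free [0.49564493 0.06454837] 0.02312519547940058
r22 [0.49416387 0.06500404] [ 0.0004  0.0008  0.0002 -0.0006 -0.0003  0.0004  0.001 ]
bottle tool yz [-0.00099582 -0.00037072]
axis world [0.49480795 0.06497694 0.08191365] err tool [45.91  0.69 -0.2 ]
```

>>> {"method": "play_rows", "body": {"rows": [[[0.5,0.03,0],0,2.5],[[1.1,0.03,0],0,2.5],[[1.6,0.03,0],0,2.5],[[2.1,0.03,0],0,2.5],[[2.5,0.03,0],0,2.5],[[2.5,0.03,0],0,2.5]]}}

```text
time: 7.35
ee_pos: [0.4925, 0.0657, 0.1046]
tcp_rot: [114.4, 89.9, -173.0]
wrist_force: [0.3, 0.5, -0.6]
opening: 0.0285
```

>>> {"method": "play_rows", "body": {"rows": [[[0.5,0,0],0,2.5],[[1,0,0],0,2.5],[[1.4,0,0],0,2.5],[[1.7,0,0],0,2.5],[[1.8,0,0],0,2.5],[[1.8,0,0],0,2.5]]}}

```text
time: 7.85
ee_pos: [0.4928, 0.0658, 0.0874]
tcp_rot: [113.3, 90.0, -174.2]
wrist_force: [0.6, 0.2, -1.2]
opening: 0.0284
```

>>> {"method": "play_rows", "body": {"rows": [[[0.05,0,0],0,2.5],[[0.1,0,0],0,2.5],[[0.15,0,0],0,2.5],[[0.15,0,0],0,2.5]]}}

```text
time: 8.18
ee_pos: [0.4934, 0.0657, 0.0869]
tcp_rot: [-72.6, 89.9, -0.1]
wrist_force: [-0.9, -0.3, 3.8]
opening: 0.0287
```

Touchdown at 3.8 N at the expected depth. Releasing and rising.

>>> {"method": "play_rows", "body": {"rows": [[[0,0,0],0,4],[[0,0,0],0,5],[[0,0,0],0,6],[[0,0,0],0,6],[[-0.5,0,0],0,6],[[-2,0,0],0,6],[[-4.5,0,0],0,6],[[-8,0,0],0,6],[[-11.5,0,0],0,6],[[-14,0,0],0,6],[[-15,0,0],0,6],[[-15,0,0],0,6]]}}

```text
time: 9.18
ee_pos: [0.494, 0.0659, 0.2389]
tcp_rot: [-64.8, 89.8, 7.7]
wrist_force: [1.0, 0.5, -0.4]
opening: 0.0599
```

Run:
```python
from h import *
p,M,o=tool();im,d,Pt,P=wcam();print(p,shift((.478,-.2111,.24),72.3))
cv2.imwrite('pics/w6.png',im);np.savez('w6.npz',d=d,P=P,Pt=Pt,p=p,M=M)
for r in caps(im,P,p,M,[(325,230),(428,180),(80,240)],[.12,.12,.096]):print(*r)
```

```text
[0.49395745 0.06588797 0.23894344] shift [ -0.33  -6.82 -26.89] jaw 72.57 turn options [0.27, -179.73]
[322.6 182.8] 969 [0.4931 0.0656 0.0314] [0.4931 0.0654 0.1203]
[427.  183.8] 1011 [0.5202 0.1492 0.0329] [0.5202 0.1491 0.1203]
[ 47.8 242.7] 448 [ 0.4767 -0.2073  0.029 ] [ 0.4766 -0.2085  0.096 ]
```

View pics/w6.png

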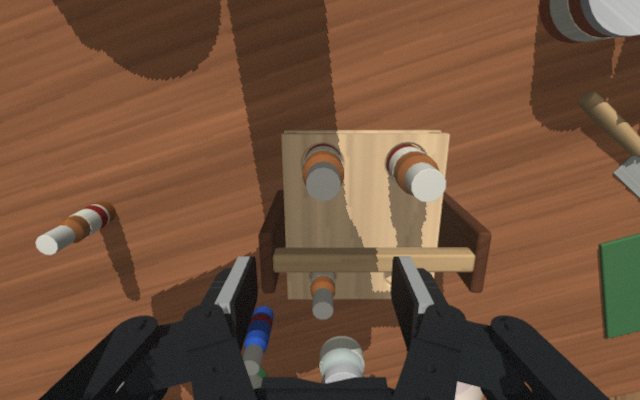

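Thick bottle is seated: cap top at z=0.120 at (323,183). Next, the thin bottle.

>>> {"method": "play_rows", "body": {"rows": [[[0,-0.2,-1],0,7],[[0,-0.7,-3],0,7],[[0,-1.5,-5.8],0,8],[[0,-2.2,-8.8],0,8.5],[[0,-3,-12],0,8.5],[[0,-3.9,-15.2],0,8.5],[[0,-4.7,-18.4],0,8.5],[[0,-5.5,-21.4],0,8.5],[[0,-6.1,-24],0,8.5],[[0,-6.6,-26],0,8.5],[[0,-6.8,-26.8],0,8.5],[[0,-6.8,-26.9],0,8.5]]}}

```text
time: 10.23
ee_pos: [0.4763, -0.2128, 0.2344]
tcp_rot: [87.2, 89.8, 159.6]
wrist_force: [0.4, 0.5, -0.3]
opening: 0.085
```

>>> {"method": "play_rows", "body": {"rows": [[[2,0,0],0,8.5],[[4.5,0,0],0,8.5],[[7,0,0],0,8.5],[[9,0,0],0,8.5],[[10,0,0],0,8.5],[[10,0,0],0,8.5],[[10,0,0],0,8.5]]}}

```text
time: 10.82
ee_pos: [0.4772, -0.2106, 0.1365]
tcp_rot: [78.1, 90.0, 150.7]
wrist_force: [0.4, 0.6, 0.9]
opening: 0.0849
```

Run:
```python
from h import *
p,M,o=tool();im,d,Pt,P=wcam();print(p)
cv2.imwrite('pics/w7.png',im)
r=caps(im,P,p,M,[(323,224)],[.096]);print(r)
x,y=r[0][2][:2];print(shift((x,y,.066),72.3))
```

```text
[ 0.47715388 -0.21064208  0.13646373]
[(array([323.5, 217.3]), np.int32(927), array([ 0.4769, -0.2111,  0.0237]), array([ 0.4768, -0.2108,  0.0963]))]
shift [ 7.13  0.07 -0.04] jaw 72.60 turn options [0.3, -179.7]
```

View pics/w7.png

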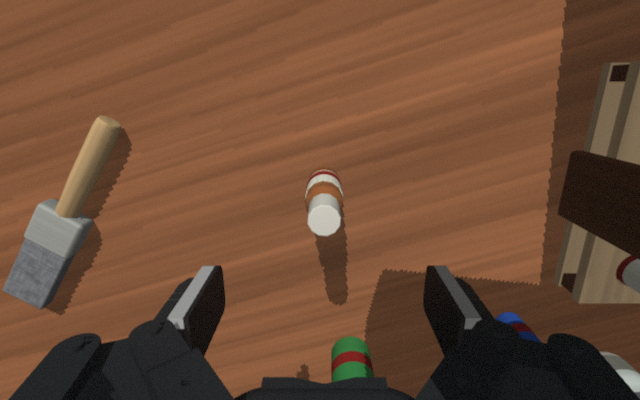

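Thin bottle cap at (323,217), centred, amber with red and white label. Descending and gripping.

>>> {"method": "play_rows", "body": {"rows": [[[1.5,0,0],0,8.5],[[3.5,0,0],0,8.5],[[5.5,0,0],0,8.5],[[6.7,0,0],0,8.5],[[7,0,0],0,8],[[7,0,0],0,5],[[7,0,0],0,3],[[7,0,0],0,1.8],[[7,0,0],0,1.8],[[7,0,0],0,1.8],[[7,0,0],0,1.8],[[7,0,0],0,1.8]], "squeeze": 30}}

```text
time: 11.87
ee_pos: [0.4779, -0.2115, 0.0673]
tcp_rot: [-94.8, 89.9, -22.2]
wrist_force: [-0.9, 0.8, 6.0]
opening: 0.0192
```

>>> {"method": "play_rows", "body": {"rows": [[[-0.5,0,0],0,1.8],[[-2,0,0],0,1.8],[[-4.5,0,0],0,1.8],[[-7.5,0,0],0,1.8],[[-10.5,0,0],0,1.8],[[-13.5,0,0],0,1.8],[[-16,0,0],0,1.8],[[-18,0,0],0,1.8],[[-19,0,0],0,1.8],[[-19,0,0],0,1.8]]}}

```text
time: 12.7
ee_pos: [0.4779, -0.2115, 0.2589]
tcp_rot: [-96.6, 89.8, -24.0]
wrist_force: [0.2, 0.5, -0.7]
opening: 0.0193
```

Run:
```python
from h import *
p,M,o=tool();im,d,Pt,P=wcam();print(p,o['opening'],o['wrist_force'])
cv2.imwrite('pics/w8.png',im)
c=np.array([.5733,.0868]);th=np.radians(162.4);r=np.array([[np.cos(th),-np.sin(th)],[np.sin(th),np.cos(th)]])
n=c+r@[-.068,-.045];print(n,shift((n[0],n[1],.255),72.3))
m=(abs(Pt[...,1])<.03)&(abs(Pt[...,2])<.03)&(Pt[...,0]>.0)&(Pt[...,0]<.09);t=Pt[m];print(len(t),np.percentile(t[:,0],99))
A=np.c_[2*t[:,1:],np.ones(len(t))];s=np.linalg.lstsq(A,(t[:,1:]**2).sum(1),rcond=None)[0];print('bottle tool yz',s[:2])
```

```text
[ 0.47789693 -0.21151817  0.25891002] 0.019306715108176723 [ 0.18686851  0.47392352 -0.73638035]
[0.65172361 0.10913243] shift [ 0.22 -7.01 35.8 ] jaw 72.57 turn options [0.27, -179.73]
1977 0.06400039942707099
bottle tool yz [9.65380188e-04 6.18963537e-05]
```

View pics/w8.png

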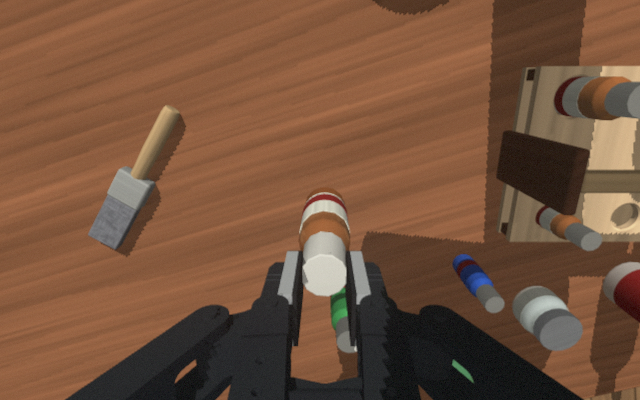

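>>> {"method": "play_rows", "body": {"rows": [[[0,-0.2,0.9],0,1.8],[[0,-0.5,2.6],0,1.8],[[0,-1,5.2],0,1.8],[[0,-1.6,8.2],0,1.8],[[0,-2.2,11.4],0,1.8],[[0,-2.9,14.6],0,1.8],[[0,-3.5,17.8],0,1.8],[[0,-4.2,21],0,1.8],[[0,-4.8,24.2],0,1.8],[[0,-5.4,27.4],0,1.8],[[0,-6,30.4],0,1.8],[[0,-6.5,33],0,1.8]]}}

```text
time: 13.75
ee_pos: [0.6384, 0.0868, 0.2543]
tcp_rot: [109.0, 89.9, -178.4]
wrist_force: [0.8, 0.1, 0.1]
opening: 0.0196
```

>>> {"method": "play_rows", "body": {"rows": [[[0,-0.3,1.5],0,1.8],[[0,-0.4,2.4],0,1.8],[[0,-0.5,2.8],0,1.8],[[0,-0.5,2.8],0,1.8],[[0,-0.5,2.8],0,1.8],[[0,-0.5,2.8],0,1.8]]}}

```text
time: 14.25
ee_pos: [0.651, 0.1084, 0.2565]
tcp_rot: [-120.1, 90.0, -47.6]
wrist_force: [-0.3, 0.2, -0.2]
opening: 0.0191
```

Run:
```python
from h import *
p,M,o=tool();im,d,Pt,P=wcam();print(p,o['opening'],o['wrist_force'],o['q'].round(1))
cv2.imwrite('pics/w9.png',im);np.savez('w9.npz',d=d,P=P,Pt=Pt,p=p,M=M)
for r in caps(im,P,p,M,[(323,60),(428,60)],[.12,.12]):print(*r)
```

```text
[0.65101431 0.10841525 0.25654841] 0.01910356841742953 [-0.27954594  0.19992725 -0.1624454 ] [  9.5  23.3  37.5 104.2  -0.   26.9]
[324.8  13.1] 976 [0.5225 0.1497 0.0296] [0.5249 0.1486 0.1203]
[324.8  13.1] 976 [0.5225 0.1497 0.0296] [0.5249 0.1486 0.1203]
```

View pics/w9.png

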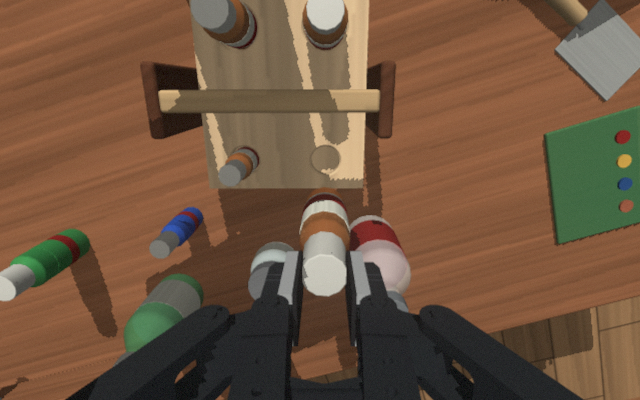

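Narrow hole fully visible at (326,159). Jar and red stock bottle stand clear beyond it. I'll measure the rim.

Run:
```python
from h import *
im=cv2.imread('pics/w9.png')
cv2.imwrite('pics/w9c.png',cv2.resize(im[130:205,280:380],(800,600),interpolation=cv2.INTER_CUBIC))
z=np.load('w9.npz');P=z['P'];Pt=z['Pt'];p=z['p'];M=z['M']
m=(abs(Pt[...,1])<.03)&(abs(Pt[...,2])<.03)&(Pt[...,0]>.0)&(Pt[...,0]<.09);t=Pt[m]
A=np.c_[2*t[:,1:],np.ones(len(t))];s=np.linalg.lstsq(A,(t[:,1:]**2).sum(1),rcond=None)[0];print('bottle tool yz',s[:2],np.sqrt(s[2]+s[0]**2+s[1]**2))
for lo in np.arange(0,.07,.01):
    q=t[(t[:,0]>lo)&(t[:,0]<lo+.01)]
    if len(q)>20:
        A=np.c_[2*q[:,1:],np.ones(len(q))];s=np.linalg.lstsq(A,(q[:,1:]**2).sum(1),rcond=None)[0]
        print(round(lo,2),s[:2].round(4),np.sqrt(s[2]+s[0]**2+s[1]**2).round(4),q[:,1].max().round(4),q[:,2].min().round(4),q[:,2].max().round(4))
# deck edges
q=caddyfit(P,p,M,np.array([.5733,.0868]),162.4)
s=q[(q[:,0]<-.04)];print('y edges',np.percentile(s[:,1],[.3,99.7]).round(4))
s=q[abs(q[:,1])<.08]
for lo in (-.08,-.05,-.02,.0): 
    k=q[(q[:,1]>lo)&(q[:,1]<lo+.03)];print('x edge',k[:,0].min().round(4),np.percentile(k[:,0],.5).round(4))
```

```text
bottle tool yz [1.01771208e-03 9.31920057e-05] 0.012417836706024308
0.0 [ 0.0003 -0.    ] 0.012 0.0139 -0.014 0.0137
0.01 [-0.0005  0.    ] 0.0139 0.0142 -0.0142 0.0143
0.02 [-0.0004  0.0001] 0.0142 0.0141 -0.0137 0.0142
0.03 [-0.0005  0.0002] 0.0143 0.0143 -0.0141 0.0144
0.04 [-0.0005  0.0002] 0.0144 0.0143 -0.0138 0.0143
0.05 [-0.0005  0.0002] 0.0139 0.0138 -0.013 0.0132
0.06 [-0.0005  0.0003] 0.0137 0.0136 -0.013 0.014
y edges [-0.0875  0.0876]
x edge -0.0997 -0.099
x edge -0.0995 -0.0989
x edge -0.0996 -0.099
x edge -0.0996 -0.099
```

View pics/w9c.png

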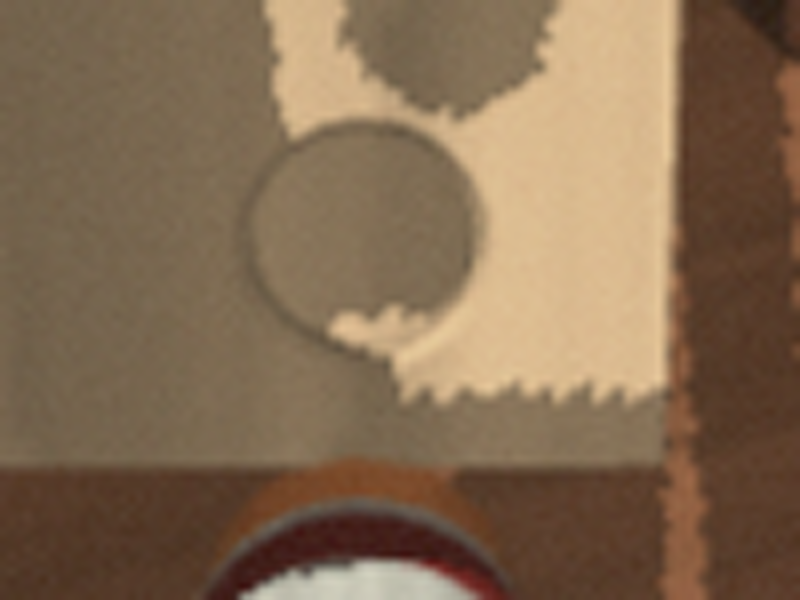

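Run:
```python
from h import *
z=np.load('w9.npz');p=z['p'];M=z['M']
q=np.array([wray(280+a/8,130+b/8,.036,p,M)[:2] for a,b in ((240,238),(483,238),(362,117),(362,362))]);print(q.round(4),q[:2].mean(0),q[2:].mean(0),np.linalg.norm(q[0]-q[1]),np.linalg.norm(q[2]-q[3]))
h=(q.mean(0)+[.6517,.1091])/2
t=h-(M@[0,-.0005,.0002])[:2];print(h,t,shift((t[0],t[1],.12),72.3))
```

```text
[[0.6463 0.0936]
 [0.6566 0.1261]
 [0.6353 0.115 ]
 [0.6685 0.1046]] [0.65146636 0.10985695] [0.65192071 0.10978753] 0.03403124854193612 0.034817663330451866
[0.65169677 0.10946112] [0.65115978 0.1094206 ] shift [13.67  0.03  0.1 ] jaw 72.50 turn options [0.2, -179.8]
```

>>> {"method": "play_rows", "body": {"rows": [[[1,0,0.1],0,1.8],[[3,0,0.1],0,1.8],[[5.5,0,0.1],0,1.8],[[8,0,0.1],0,1.8],[[10.5,0,0.1],0,1.8],[[12.5,0,0.1],0,1.8],[[13.5,0,0.1],0,1.8],[[13.5,0,0.1],0,1.8],[[13.5,0,0.1],0,1.8],[[13.5,0,0.1],0,1.8]]}}

```text
time: 15.13
ee_pos: [0.6523, 0.1101, 0.1233]
tcp_rot: [-64.7, 89.9, 7.9]
wrist_force: [0.5, -0.4, -0.5]
opening: 0.0193
```

Run:
```python
from h import *
p,M,o=tool();im,d,Pt,P=wcam();print(p,o['opening'],o['wrist_force'],shift((.6512,.1094,.0755),72.3))
cv2.imwrite('pics/w10.png',im);np.savez('w10.npz',d=d,P=P,Pt=Pt,p=p,M=M)
cv2.imwrite('pics/w10c.png',cv2.resize(im[110:260,230:430],(800,600),interpolation=cv2.INTER_CUBIC))
```

```text
[0.65231353 0.11014586 0.12327789] 0.019298334849520316 [ 0.50507694 -0.36691566 -0.53450988] shift [ 4.78  0.1  -0.13] jaw 72.56 turn options [0.26, -179.74]
```

View pics/w10c.png

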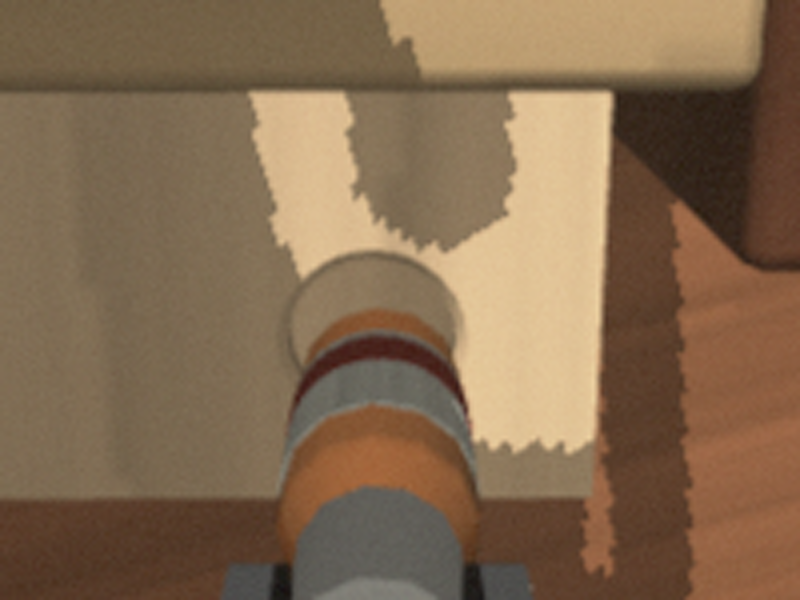

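Run:
```python
from h import *
from scipy.optimize import least_squares
z=np.load('w10.npz');p=z['p'];M=z['M']
pts=[(283,325),(293,300),(318,270),(370,250),(420,262),(452,290),(463,325)]
q=np.array([wray(230+a/4,110+b/4,.036,p,M)[:2] for a,b in pts])
f=least_squares(lambda c:np.hypot(*(q-c[:2]).T)-c[2],[.651,.109,.017]);print(f.x,f.fun.round(4))
ax=p+M@[.06,-.0005,.0002]
for c in (f.x[:2],(.6517,.10946)):print((M.T@(np.r_[c,.036]-ax)*1000).round(2))
```

```text
[0.65193438 0.11014075 0.0171943 ] [ 0.0002 -0.0002 -0.0002  0.0001  0.      0.0002 -0.0002]
[27.28  1.06 -0.41]
[27.28  1.08 -1.13]
```

>>> {"method": "play_rows", "body": {"rows": [[[0.5,0.1,-0.06],0,1.8],[[1.1,0.1,-0.06],0,1.8],[[1.6,0.1,-0.06],0,1.8],[[2.1,0.1,-0.06],0,1.8],[[2.5,0.1,-0.06],0,1.8],[[2.8,0.1,-0.06],0,1.8],[[2.8,0.1,-0.06],0,1.8]]}}

```text
time: 15.77
ee_pos: [0.6501, 0.11, 0.0922]
tcp_rot: [117.6, 89.9, -169.9]
wrist_force: [-0.7, -0.2, -0.6]
opening: 0.0194
```

>>> {"method": "play_rows", "body": {"rows": [[[0.4,0.0,0],0,1.8],[[0.8,0,0],0,1.8],[[1.2,0,0],0,1.8],[[1.5,0,0],0,1.8],[[1.6,0,0],0,1.8],[[1.6,0,0],0,1.8]]}}

```text
time: 16.27
ee_pos: [0.6503, 0.1099, 0.0768]
tcp_rot: [117.2, 90.0, -170.2]
wrist_force: [-0.0, 0.4, -1.5]
opening: 0.0191
```

>>> {"method": "play_rows", "body": {"rows": [[[0.1,0,0],0,1.8],[[0.2,0,0],0,1.8],[[0.2,0,0],0,1.8]]}}

```text
time: 16.52
ee_pos: [0.6506, 0.1101, 0.0755]
tcp_rot: [-62.6, 90.0, 10.0]
wrist_force: [0.1, -0.3, -0.1]
opening: 0.0191
```

>>> {"method": "play_rows", "body": {"rows": [[[0.05,0,0],0,1.8],[[0.1,0,0],0,1.8],[[0.1,0,0],0,1.8]]}}

```text
time: 16.77
ee_pos: [0.6511, 0.1101, 0.0754]
tcp_rot: [-63.5, 89.9, 9.1]
wrist_force: [0.4, -0.3, 5.1]
opening: 0.0193
```

>>> {"method": "play_rows", "body": {"rows": [[[0,0,0],0,3],[[0,0,0],0,4],[[0,0,0],0,5],[[0,0,0],0,5],[[-0.5,0,0],0,5],[[-2,0,0],0,5],[[-4.5,0,0],0,5],[[-8,0,0],0,5],[[-12,0,0],0,5],[[-16,0,0],0,5],[[-18,0,0],0,5],[[-18,0,0],0,5]]}}

```text
time: 17.77
ee_pos: [0.6515, 0.1102, 0.2607]
tcp_rot: [-63.1, 89.5, 9.5]
wrist_force: [0.2, 0.1, 0.1]
opening: 0.0496
```

Run:
```python
from h import *
p,M,o=tool();im,d,Pt,P=wcam();print(p,o['opening'],shift((.5733,.0868,.24),162.4))
cv2.imwrite('pics/w11.png',im)
for r in caps(im,P,p,M,[(323,200),(238,172),(325,13)],[.104,.104,.12]):print(*r)
```

```text
[0.6515141  0.11016533 0.26074431] 0.04959945604941256 shift [ 1.72  6.76 -4.57] jaw 72.57 turn options [-89.83, 90.17]
[323.4 170.9] 411 [0.6501 0.1104 0.023 ] [0.6503 0.1107 0.1043]
[227.9 172. ] 415 [0.6238 0.0246 0.0238] [0.6242 0.0245 0.1042]
[321.9  12.9] 946 [0.5225 0.1497 0.0298] [0.5251 0.1485 0.1204]
```

View pics/w11.png

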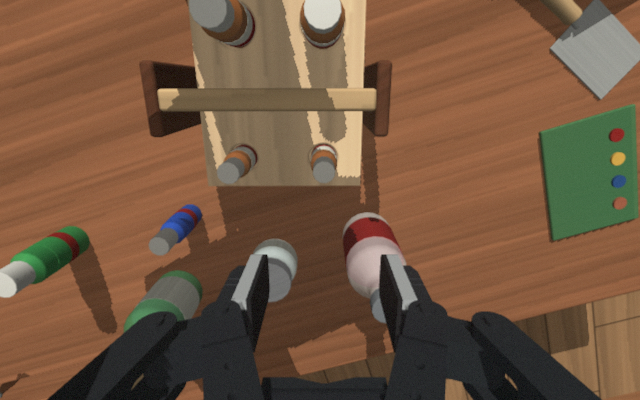

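All four seated: thin cap top at z=0.104 at (323,171). Now turning to the bar handle.

>>> {"method": "play_rows", "body": {"rows": [[[0,0.3,-0.2],7,5.5],[[0,1,-0.7],14,5.5],[[0,2,-1.4],21,5.5],[[0,3,-2.1],28,5.5],[[0.3,4,-2.8],35,5.5],[[0.6,5,-3.5],42,5.5],[[0.9,5.9,-4.1],49,5.5],[[1.2,6.5,-4.5],56,5.5],[[1.5,6.8,-4.6],63,5.5],[[1.7,6.8,-4.6],70,5.5],[[1.7,6.8,-4.6],77,5.5],[[1.7,6.8,-4.6],84,5.5]]}}

```text
time: 18.82
ee_pos: [0.5713, 0.0864, 0.236]
tcp_rot: [-159.5, 89.9, -171.3]
wrist_force: [-0.7, 1.2, -0.9]
opening: 0.0549
```

>>> {"method": "play_rows", "body": {"rows": [[[0,0,0],6.2,5.5],[[0,0,0],6.2,5.5],[[0,0,0],6.2,5.5],[[0,0,0],6.2,5.5]]}}

```text
time: 19.15
ee_pos: [0.5716, 0.0864, 0.2367]
tcp_rot: [-154.7, 89.9, -172.1]
wrist_force: [-0.3, -0.2, 0.5]
opening: 0.0554
```

Run:
```python
from h import *
p,M,o=tool();im,d,Pt,P=wcam();print(p,o['opening'],shift((.5733,.0868,.104),162.4),o['q'].round(1))
cv2.imwrite('pics/w12.png',im);np.savez('w12.npz',d=d,P=P,Pt=Pt,p=p,M=M)
```

```text
[0.57164999 0.08644749 0.23668173] 0.055369536542625185 shift [13.28  0.08  0.15] jaw -17.46 turn options [-179.86, 0.14] [  8.6   9.8  18.5  98.8   0.  116. ]
```

View pics/w12.png

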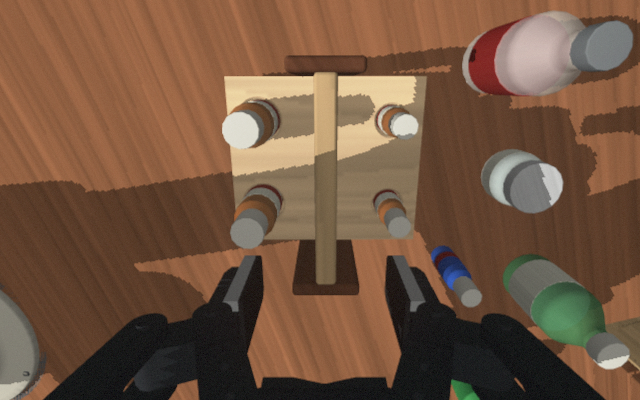

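The bar runs from (326,72) to (326,284), between the fingers. Measuring its centre and direction.

Run:
```python
from h import *
z=np.load('w12.npz');P=z['P'];Pt=z['Pt'];p=z['p'];M=z['M'];im=cv2.imread('pics/w12.png')
hsv=cv2.cvtColor(im,cv2.COLOR_BGR2HSV)
box=np.zeros((400,640),bool);box[60:300,305:347]=True
m=box&(abs(P[...,2]-.132)<.006)&(abs(Pt[...,2])<.03)&(hsv[...,2]>75)
q=Pt[m][:,1:].astype(np.float32);r=cv2.minAreaRect(q);print(m.sum(),r,np.percentile(q,[1,99],axis=0).round(4))
mm=box&(abs(P[...,2]-.132)<.006);q=Pt[mm][:,1:];n=q[abs(q[:,1])<.014]
print('y extent incl boards',np.percentile(q[:,0],[.3,99.7]))
c=np.polyfit(Pt[m][:,1],Pt[m][:,2],1);print('angle',np.degrees(np.arctan(c[0])))
```

```text
5207 ((0.004559077322483063, 0.002463318407535553), (0.029816169291734695, 0.18583989143371582), 89.63035583496094) [[-0.084  -0.0101]
 [ 0.0966  0.0138]]
y extent incl boards [-0.09724817  0.09729664]
angle -0.06159153909999606
```

>>> {"method": "play_rows", "body": {"rows": [[[1,0,0.1],0,5.5],[[3,0,0.15],0,5.5],[[5.5,0,0.15],0,5.5],[[8,0,0.15],0,5.5],[[10.5,0,0.15],0,5.5],[[12.4,0,0.15],0,5.5],[[13.2,0,0.15],0,5.5],[[13.2,0,0.15],0,5.5],[[13.2,0,0.15],0,5.5]]}}

```text
time: 19.95
ee_pos: [0.5732, 0.086, 0.1056]
tcp_rot: [-155.7, 90.0, -173.3]
wrist_force: [0.7, 0.0, 0.4]
opening: 0.0549
```

Run:
```python
from h import *
p,M,o=tool();im,d,Pt,P=wcam();print(p,o['wrist_force'],o['tcp_rot'],shift((.5733,.0868,.104),162.4))
cv2.imwrite('pics/w13.png',im)
```

```text
[0.57322988 0.08602006 0.10555919] [0.71658394 0.04236203 0.39434523] [-155.65887193   89.99434272 -173.25711314] shift [ 0.25  0.05 -0.07] jaw -17.61 turn options [179.99, -0.01]
```

View pics/w13.png

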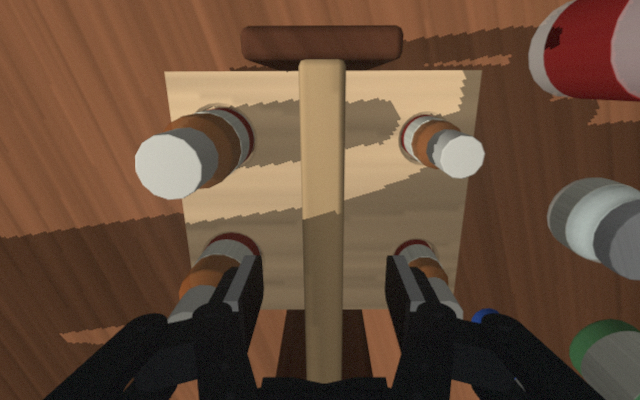

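Bar at about (322,250) is midway between the fingers, and the bottles are clear. Closing.

>>> {"method": "play_rows", "body": {"rows": [[[0.1,0,0],0,4],[[0.1,0,0],0,3],[[0.1,0,0],0,2.2],[[0.1,0,0],0,1.5],[[0.1,0,0],0,1.2],[[0.1,0,0],0,1.2],[[0.1,0,0],0,1.2],[[0.1,0,0],0,1.2]], "squeeze": 90}}

```text
time: 20.67
ee_pos: [0.5734, 0.0862, 0.1054]
tcp_rot: [38.6, 89.9, 21.0]
wrist_force: [-2.7, 0.6, 6.2]
opening: 0.0141
```

>>> {"method": "play_rows", "body": {"rows": [[[-0.05,0,0],0,1.2],[[-0.15,0,0],0,1.2],[[-0.3,0,0],0,1.2],[[-0.6,0,0],0,1.2],[[-0.9,0,0],0,1.2],[[-1.2,0,0],0,1.2],[[-1.4,0,0],0,1.2],[[-1.5,0,0],0,1.2],[[-1.5,0,0],0,1.2],[[-1.5,0,0],0,1.2]]}}

```text
time: 21.5
ee_pos: [0.5733, 0.0861, 0.1193]
tcp_rot: [0.2, 90.0, -17.4]
wrist_force: [-0.2, -0.1, -8.4]
opening: 0.0145
```

Run:
```python
from h import *
p,M,o=tool();im,d,Pt,P=wcam();print(p,o['opening'],o['wrist_force'],o['torque'],o['tcp_rot'])
cv2.imwrite('pics/w14.png',im)
im,d=bot.camera('scene');cv2.imwrite('pics/s2.png',cv2.resize(im[110:310,220:420],(600,600),interpolation=cv2.INTER_CUBIC))
m=(abs(Pt[...,1])<.098)&(abs(Pt[...,2])<.098)&(Pt[...,0]>.06)&(Pt[...,0]<.08)
A=np.c_[P[m][:,:2],np.ones(m.sum())];s=np.linalg.lstsq(A,P[m][:,2],rcond=None)[0];print('deck tilt deg',np.degrees(np.hypot(*s[:2])),m.sum(),np.median(P[m][:,2]))
```

```text
[0.57329859 0.08607369 0.11928215] 0.014501410699540859 [-0.21932188 -0.06877648 -8.39128097] [-0.00469146 -0.07567088 -0.04420209] [  0.1750157   89.99844136 -17.44974029]
deck tilt deg 0.3600223212938834 39143 0.05016647391951201
```

View pics/w14.png

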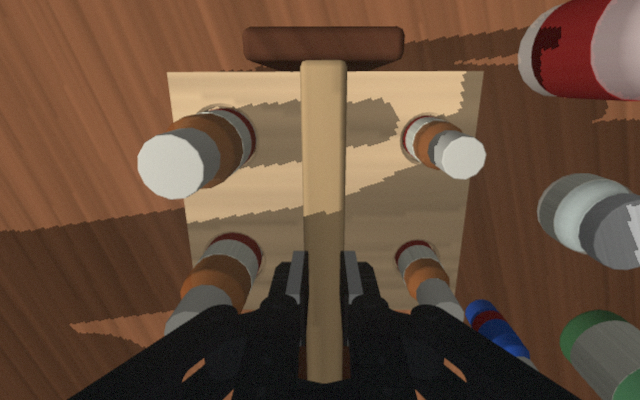

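View pics/s2.png

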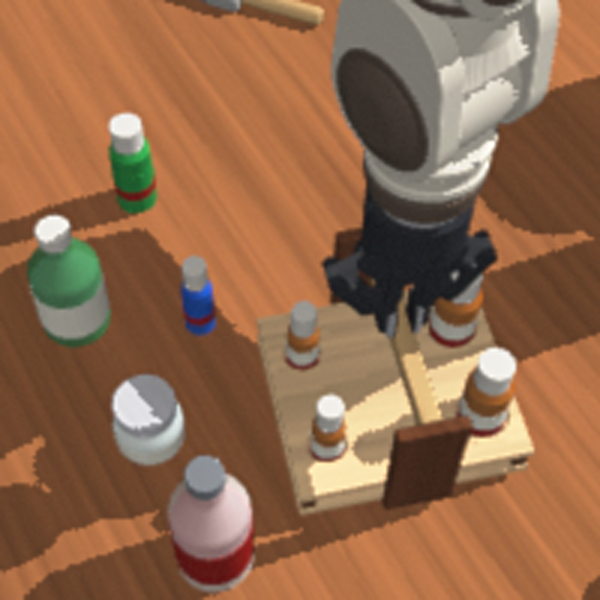

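Lifted 14 mm: all four bottles in their holes, deck tilt 0.4°, load 8.4 N. Raising the rest.

>>> {"method": "play_rows", "body": {"rows": [[[-0.2,0,0],0,1.2],[[-0.6,0,0],0,1.2],[[-1.3,0,0],0,1.2],[[-2.2,0,0],0,1.2],[[-3.3,0,0],0,1.2],[[-4.4,0,0],0,1.2],[[-5.5,0,0],0,1.2],[[-6.6,0,0],0,1.2],[[-7.5,0,0],0,1.2],[[-8.2,0,0],0,1.2],[[-8.6,0,0],0,1.2],[[-8.7,0,0],0,1.2]]}}

```text
time: 22.6
ee_pos: [0.5736, 0.0861, 0.2071]
tcp_rot: [26.2, 89.9, 8.5]
wrist_force: [0.2, 0.3, -5.9]
opening: 0.0139
```

>>> {"method": "play_rows", "body": {"rows": [[[0,0,0],0,1.2],[[0,0,0],0,1.2],[[0,0,0],0,1.2],[[0,0,0],0,1.2],[[0,0,0],0,1.2],[[0,0,0],0,1.2],[[0,0,0],0,1.2],[[0,0,0],0,1.2],[[0,0,0],0,1.2],[[0,0,0],0,1.2],[[0,0,0],0,1.2],[[0,0,0],0,1.2]]}}

```text
time: 23.6
ee_pos: [0.5733, 0.0861, 0.2063]
tcp_rot: [18.7, 90.0, 1.1]
wrist_force: [0.3, 0.2, -7.0]
opening: 0.0137
```

Run:
```python
from h import *
p,M,o=tool();im,d,Pt,P=wcam();print(p,o['opening'],o['wrist_force'],o['torque'],o['tcp_rot'],o['qd'].round(2))
cv2.imwrite('pics/w15.png',im)
for r in caps(im,P,p,M,[(170,165),(462,158)],[.212,.196]):print(*r)
im,d=bot.camera('scene');cv2.imwrite('pics/s3.png',cv2.resize(im[60:310,200:450],(600,600),interpolation=cv2.INTER_CUBIC))
m=(abs(Pt[...,1])<.098)&(abs(Pt[...,2])<.098)&(Pt[...,0]>.06)&(Pt[...,0]<.08)
A=np.c_[P[m][:,:2],np.ones(m.sum())];s=np.linalg.lstsq(A,P[m][:,2],rcond=None)[0];print('deck tilt deg',np.degrees(np.hypot(*s[:2])),m.sum(),np.median(P[m][:,2])-.036)
```

```text
[0.57328501 0.08605601 0.20631434] 0.01373246984596333 [ 0.26933732  0.20739263 -6.96873578] [ 0.06127942 -0.01589574 -0.00304123] [18.72193076 89.99760077  1.09400257] [-0.02  0.04 -0.08  0.04 -0.05  0.04]
[170.7 165.3] 3455 [0.52   0.1513 0.0356] [0.5237 0.1506 0.2207]
[458.8 154.5] 1890 [0.6536 0.1098 0.028 ] [0.6506 0.112  0.2054]
deck tilt deg 0.37079277071386174 39167 0.10120164794573547
```

View pics/w15.png

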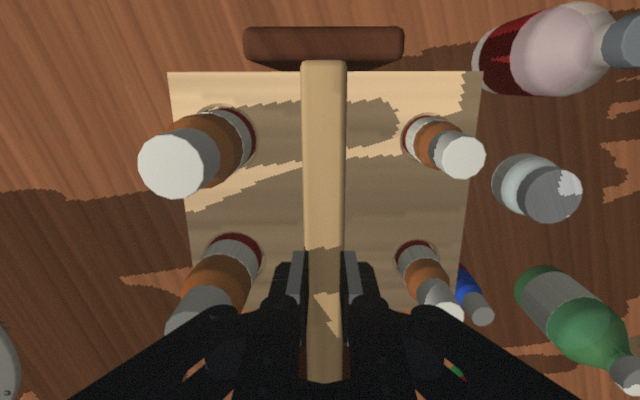

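View pics/s3.png

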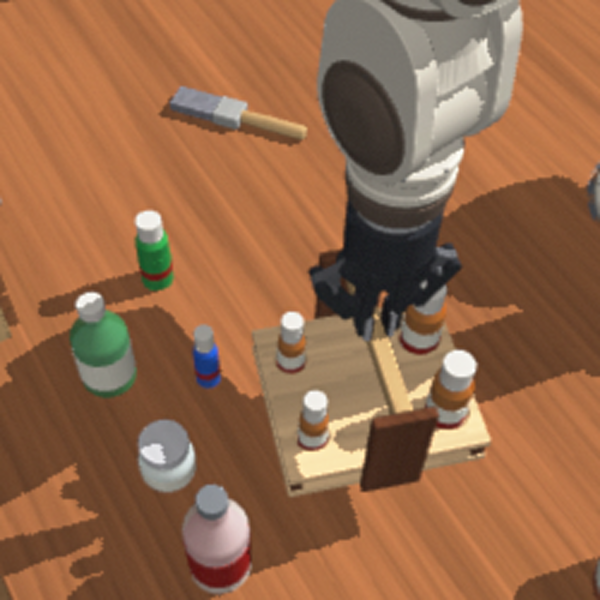

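Caddy underside is 101 mm up and the arm is still. All four bottles are seated and the bystanders are where they were. Handing in.

```bash
python3 -c "
from workcell import bot
print(bot.job_done())"
```

```text
the job is handed in; nothing more can be done
None
```

I put the thick amber bottle in the free wide hole and the thin amber bottle in the free narrow hole. I then took the caddy by its bar handle with the grip set to 90 N and lifted it. The job was handed in at about 24 s, with the arm still holding the caddy.

**Last checks:**
- The caddy's underside is about 101 mm above the bench. Deck tilt measures about 0.4°, which is within what the camera can resolve.
- The arm is still. The load on the wrist is about 7 N.
- All four bottles are in their holes. The two I placed had cap tops at 120 mm and 104 mm before the lift, as expected when fully down.
- In the last pictures the green and blue look-alikes, the jar, both stock bottles and the brush look untouched. The tin is only partly in view and the spatula not at all.

**What disagreed:**
- The fixed cameras differed from each other by about 5 mm in y, so I worked from the wrist camera.
- The gripper read 14 mm on the 18 mm bar; it also read low on the caps, by 1 to 2 mm.

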